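# Free the worn catch and open the damp box

## Robot

A 6-joint arm with a two-finger parallel gripper is mounted at the origin on the work surface. World frame = base frame: x ahead of the robot, y to its left, z up, the work surface at z = 0. Lengths are in m, angles in rad, forces in N, time in s.
With the tool pointing down it reaches from about 0.325 to 0.85 m from the base axis. Payload 4.4 kg.
Tool frame: the origin (TCP) lies at the very end of the fingers, on their centre line; the grasp point (between the pads) lies 19 mm behind it; z points along the fingers, y is the line along which they close (so a half turn about z gives the same grasp; the last joint's range is limited). The gripper opens to 94 mm and grips with 3 to 60 N. Pads are 16 mm wide; open, the fingers measure 119 mm over their backs; the gripper's body (75 mm by 177 mm) begins 78 mm behind the grasp point.
Start: joints at [0.964, 0.207, 1.542, -0, 1.393, -0.15], TCP at [0.254, 0.516, 0.205] pointing down, gripper open.
Joint ranges: [-2.73, 2.73], [-0.86, 2.22], [0.23, 2.46], [-1.11, 4.25], [0.08, 2.63], [-2.82, 2.82]. Speed limits (rad/s): [2.79, 2.79, 3.14, 3.14, 3.14, 3.14].

## Interface

Orientations are given as a unit quaternion [w, x, y, z].
In Python, from station import arm, eyes, workorder gives the robot as it stands. The module is installed in compiled form; this text tells all that it offers.
- The arm moves only by the shell command python3 -m handwheel 'ROWS' [FORCE]. ROWS is JSON, a list that holds one entry, the list of rows, each a list of 5 numbers: the finger opening in mm, from 0 to 94, then the shift along the tool's x, y, z each as a share of 0.4 m, from -1 to 1, then the turn about the tool's z as a share of 180 degrees, from -1 to 1. In form: [[[jaw, x, y, z, twist], ...]]. A call has 1 to 5 rows; each row is the pose to reach, as a shift and turn from the pose commanded when the call began, along the tool's axes at that moment, turning the shorter way round; what a row does not reach only later rows make up. A row lasts 1/10 s, in which the tool goes at most 50 mm and 8.59 degrees, less where a joint would pass 70% of its speed; a pose out of reach is approached as far as the arm can. A call with a number of a shift or a turn outside -1 to 1 is refused whole. A call with a gripper value outside its range is refused whole. The fingers move at their own pace and stop on an object; FORCE is the grip in N (left out, the last holds). Time passes only in rows, so rows that repeat a pose let the fingers close. It gives the time, the measured TCP pose, the force, the opening and the grip force at its end, in the units of the state.
- arm.get_state(): the state, without advancing time (a new reading comes with each control period).
- eyes.get_image(name): name is "scene" or "top" or "wrist"; returns a dict with "pixels" (420x560x3 uint8, red, green, blue), "range_z" (420x560 float32, m along the optical axis (not along the pixel's ray), 0 where there is no reading), "fx", "fy", "cx", "cy" (pixels), "k1" (the pictures are not rectified: a ray, as slopes to the right and down, at radius r is drawn at 1 + k1 r^2 times it, then the intrinsics apply), "xyz" and "rotation" of the camera in the world. Camera axes: x right, y up, looking along -z (the intrinsics and any distortion apply to the point x, -y, -z); pixel columns grow to the right and rows downward; lengths in m; the calibration is good to about 2 mm. A picture is of the moment at which its call begins.
- workorder.hand_in(): hands the job in; it is judged then, once.
Trained networks look in a picture, given as the dict that the camera call returned (one of the last four; its "shot" number tells which), for a name from the list of things; names that differ only in an ending like _2 or _b are one class to them, and where a whole thing is asked for, a point or a joint stands for the part that bears it (a point fixed in the world has none). Each returns a list of dicts, best first, with "confidence" (0 to 1); they miss things now and then, are a little off and sometimes report something else, mostly with a low value. They report only what shows in the picture. A call takes as long as a camera call.
- eyes.regions_of(picture, thing): "region" (420x560 bool, what is visible of it) and "bbox" ([left, top, right, bottom] in pixels, round what is visible of it).
- eyes.mark_of(picture, thing): "point" ([column, row] in pixels: a listed point, or the origin of a listed thing).
The state is a dict: "time_s": time; "qpos": joint angles; "qvel": joint speeds; "joint_torque": joint torques, N m; "position": TCP position; "ee_rot": TCP orientation; "contact_force": force on the tool from outside, world axes, zero at the start; "ft_torque": the same for the moment, N m; "width": finger opening in m; "finger_force": force on a finger pad.
Only numpy, scipy, OpenCV 4.12 (cv2) and the standard library are available. Lean on these libraries where they do the work, as an engineer would, in place of code of your own. Each camera call takes 0.05 s, during which the arm holds its last target. There are 200 camera calls.

## Task

Slide the yellow lid of the clay damp box all the way open, and leave the orange catch sprung up in a notch. The catch may or may not be holding the lid, and its marks are meaningless: try the lid, and if it is held, push the catch in, twist it to another of its three notches, let it spring up and try again. Do not knock over the clay figure or the white tub.

Things in the scene. Friction and masses are not known exactly. Their poses are not given: they have to be found in the camera images.
- damp_box: Blue-grey box fixed to the table, 180 mm (its x) by 330 mm (its y), about 110 mm high; origin at the centre of its underside, z up. At its +y end stands the catch housing (80 mm of the length, top at z = 112 mm) with the catch in its middle; then the opening covered by the lid; then a fixed deck at its -y end, over which the lid slides in the box's -y direction.
- lid_grip (a point): Middle of the lid's aluminium grip, a fin standing on the lid: 90 mm long along the box's x, 14 mm thick along the box's y, rising 34 mm from the lid's top (z = 114 mm in the box) to z = 148 mm. This point is 14 mm below the fin's top. Axes parallel to the box's. The fin's centre is 120 mm from the catch's axis when the lid is shut.
- lid (a joint): How far the yellow lid (178 by 120 by 8 mm, 0.5 kg) has been slid open along the box's -y, in m: 0 shut, 0.115 fully open. When free it needs about 2 to 4 N to slide and stays where it is left. When the catch holds it, it gives only about 2 to 10 mm and then stops hard; do not pull harder than some 20 N.
- catch_axis (a point): Fixed point on the catch's upright axis, at box x = 0, y = +125 mm, z = 126 mm: the top of the catch's black disc (54 mm across) when it is sprung up. At least one of the catch's three notches frees the lid and at least one holds it; which is different every time and cannot be seen (if the middle one holds, just one of the outer two frees).
- catch_grip (a point): Point in the orange grip bar of the catch, on its axis, 27 mm above the disc's top (8 mm below the bar's top). The bar is 64 mm long along this point's x, 16 mm thick along its y and stands 35 mm above the disc; the point turns and sinks with the catch. The bar lies along the box's x in the middle notch, where the catch always starts.
- catch_turn (a joint): Turn of the catch in rad, positive anticlockwise seen from above. Its three notches lie at -0.70, 0 and +0.70; in each it has about 0.1 rad of play; end stops at -0.82 and +0.82. It turns between notches only while pushed in by 7 mm or more (turning takes under 0.1 N m). Turn it only while the lid is pushed shut (within about 3 mm).
- catch_push (a joint): How far the catch is pushed down, in m: 0 sprung up in a notch, at most 0.010. The spring needs about 5 N to start and 10 N at 8 mm. Let go over a notch, it springs back up; let go between notches it stays down by about 6 mm.
- figure: Grey clay standing figure, 180 mm tall, 76 mm wide at its foot, loose on a brown board at the left; origin at the centre of its underside, z up.
- tub: White plastic tub, 170 mm across, 130 mm tall, at the right; origin at the centre of its underside, z up.

How it is judged:
By the outcome, as a careful person would: the job done as asked, in the order asked, and still so for the second after the job is handed in, with the robot touching nothing.
It also fails if it takes over 67 s, if anything falls off the work surface, if the arm or the gripper's body presses on something with over 40 N, if the wrist force passes 120 N, or if a joint passes its speed limit or range.

## Working session

There is one attempt and no reset: what is moved stays moved. The work goes in short steps, Python scripts to look and compute and a shell command to move; the robot and the scene stay as the last step left them, time stands still between calls to the robot, and variables do not carry over. Pictures are saved under pics/ and viewed, at most 10 in all, crops included, and the job is handed in when it is done.

```bash
mkdir -p pics; cat > h.py <<'E'
import numpy as np, cv2
from scipy.spatial.transform import Rotation as R
from station import arm, eyes, workorder
def rot(p):
    r=np.array(p["rotation"],float)
    return r if r.shape==(3,3) else R.from_quat(np.roll(r,-1)).as_matrix()
def px2w(p,uv,d=None,z=None):
    K=np.array([[p["fx"],0,p["cx"]],[0,p["fy"],p["cy"]],[0,0,1]])
    uv=np.atleast_2d(np.array(uv,float))
    s=cv2.undistortPoints(uv[:,None],K,np.array([p["k1"],0,0,0.]))[:,0]
    s=(uv-[p["cx"],p["cy"]])/[p["fx"],p["fy"]]; u=s.copy()
    for _ in range(20): u=s/(1+p["k1"]*(u**2).sum(1,keepdims=True))
    ray=np.c_[u[:,0],-u[:,1],-np.ones(len(u))]@rot(p).T
    o=np.array(p["xyz"])
    if d is None: d=(z-o[2])/ray[:,2]
    return o+ray*np.asarray(d).reshape(-1,1)
def cloud(p,m):
    r,c=np.nonzero(m&(p["range_z"]>0)); return px2w(p,np.c_[c,r],p["range_z"][r,c])
def tool():
    s=arm.get_state(); return np.array(s["position"]),R.from_quat(np.roll(s["ee_rot"],-1)).as_matrix(),s
E
python3 - <<'E'
from h import *
t,Rm,s=tool();print(t.round(4),Rm.round(3),s["contact_force"],s["width"])
for n in("top","scene"):
    p=eyes.get_image(n);cv2.imwrite(f"pics/{n}0.png",p["pixels"][...,::-1])
    print(n,p["xyz"],p["k1"])
    for th in("damp_box","lid","catch_grip","figure","tub"):
        for r in eyes.regions_of(p,th)[:2]:
            c=cloud(p,r["region"]);print(th,round(r["confidence"],2),r["bbox"],np.median(c,0).round(3) if len(c) else 0, np.percentile(c,[2,98],axis=0).round(3).tolist() if len(c) else 0)
    for th in("lid_grip","catch_grip","catch_axis","damp_box"):
        for r in eyes.mark_of(p,th)[:2]: print(th,round(r["confidence"],2),r["point"],px2w(p,r["point"],z={"lid_grip":.134,"catch_grip":.153,"catch_axis":.126}.get(th,0)).round(4))
E
```

```text
[0.2532 0.5154 0.2043] [[-0.897  0.441 -0.001]
 [ 0.441  0.897 -0.002]
 [ 0.    -0.002 -1.   ]] [-0.31441003  1.42782673 -0.34782137] 0.0941643690857829
top [0.21888627 0.01026409 1.54001742] 0.030594905573425146
lid 0.68 [253.8, 163.7, 304.3, 231.0] [ 0.583 -0.03   0.114] [[0.5, -0.088, 0.107], [0.671, 0.027, 0.149]]
catch_grip 0.72 [236.9, 183.7, 251.6, 206.5] [0.585 0.068 0.13 ] [[0.555, 0.047, 0.117], [0.615, 0.092, 0.165]]
figure 0.81 [89.5, 220.5, 132.6, 255.1] [0.514 0.442 0.126] [[0.489, 0.419, 0.024], [0.557, 0.483, 0.198]]
figure 0.5 [234.8, 183.5, 253.2, 210.9] [0.584 0.069 0.128] [[0.554, 0.046, 0.113], [0.613, 0.095, 0.165]]
tub 0.57 [392.9, 140.1, 477.4, 212.3] [ 0.624 -0.491  0.037] [[0.53, -0.579, -0.002], [0.697, -0.379, 0.132]]
lid_grip 0.73 [288.4, 193.2] [[ 0.5848 -0.054   0.134 ]]
catch_grip 0.58 [245.7, 196.0] [[0.5832 0.0637 0.153 ]]
catch_axis 0.98 [244.4, 195.7] [[0.5915 0.0683 0.126 ]]
catch_axis 0.73 [115.7, 240.1] [[0.5006 0.4274 0.126 ]]
damp_box 0.64 [285.5, 202.0] [[ 0.5931 -0.0487  0.    ]]
scene [ 1.37890452 -0.48635427  1.45716057] -0.13134644001238738
damp_box 0.67 [219.0, 188.3, 338.9, 290.6] [ 0.618 -0.072  0.104] [[0.504, -0.222, 0.009], [0.68, 0.099, 0.152]]
lid 0.72 [258.3, 200.8, 316.8, 257.4] [ 0.596 -0.034  0.117] [[0.502, -0.091, 0.109], [0.675, 0.024, 0.151]]
catch_grip 0.78 [306.4, 201.7, 322.2, 218.8] [0.593 0.061 0.141] [[0.563, 0.042, 0.121], [0.619, 0.086, 0.167]]
figure 0.7 [381.7, 132.8, 408.6, 182.5] [0.536 0.441 0.115] [[0.505, 0.419, 0.024], [0.56, 0.472, 0.2]]
tub 0.78 [113.8, 272.6, 194.9, 338.6] [ 0.59  -0.476  0.05 ] [[0.534, -0.579, 0.0], [0.701, -0.384, 0.132]]
lid_grip 0.58 [278.5, 228.8] [[ 0.5969 -0.0581  0.134 ]]
catch_grip 0.78 [309.2, 205.9] [[0.5808 0.0604 0.153 ]]
catch_axis 0.62 [312.6, 210.4] [[0.5846 0.0718 0.126 ]]
```

```bash
python3 - <<'E'
from h import *
for n in("top","scene"):
    p=eyes.get_image(n)
    if n=="top": cv2.imwrite("pics/c.png",cv2.resize(p["pixels"][120:270,80:360,::-1],None,fx=2.8,fy=2.8))
    for th,z0 in(("lid",.14),("lid",.108),("catch_grip",.153)):
        c=cloud(p,eyes.regions_of(p,th)[0]["region"]);q=c[c[:,2]>z0]
        rect=cv2.minAreaRect(q[:,:2].astype(np.float32)*1000)
        print(n,th,len(q),q.mean(0).round(4),np.array(rect[0]).round(1),np.array(rect[1]).round(1),round(rect[2],1))
E
```

```text
top lid 164 [ 0.5846 -0.05    0.1468] [586.4 -50.1] [92.7 13.9] 0.3
top lid 2467 [ 0.5851 -0.0297  0.1162] [585.9 -30. ] [179.6 119.2] 0.3
top catch_grip 132 [0.5842 0.0697 0.1602] [584.6  69.9] [63. 16.] 0.2
scene lid 137 [ 0.5915 -0.0536  0.1488] [589.1 -52.5] [16.5 93.7] 89.5
scene lid 1894 [ 0.5943 -0.0337  0.119 ] [588.4 -31.2] [124.7 183.4] 89.7
scene catch_grip 94 [0.5933 0.0659 0.1614] [591.1  67.1] [18.1 58.8] 86.6
```

View pics/c.png

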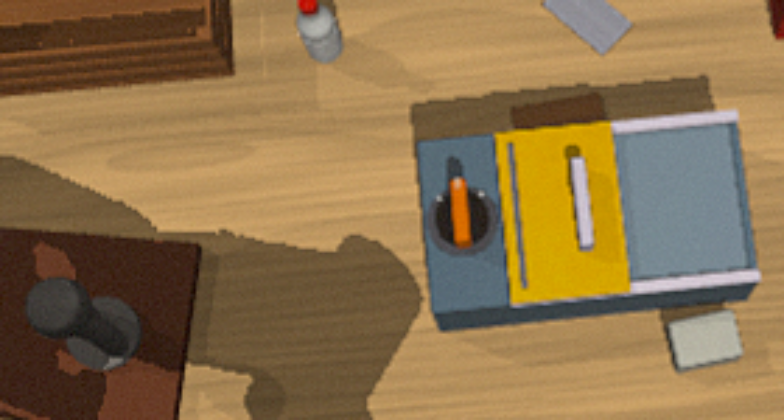

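```bash
python3 -m handwheel '[[[50,-0.1,-0.066,0,-0.03],[50,-0.2,-0.132,0,-0.06],[50,-0.3,-0.198,0,-0.09],[50,-0.4,-0.264,0,-0.12],[50,-0.5,-0.33,0,-0.1456]]]' 20
python3 - <<'E'
from h import *
t,Rm,s=tool();d=(np.array([.587,-.051,.175])-t)@Rm/.4
print(t,Rm.round(3),d.round(3))
E
```

```text
time_s: 1.9
position: [0.3756, 0.3078, 0.2057]
ee_rot: [0.0, -0.002, 1.0, 0.0]
contact_force: [0.8, 0.1, 0.4]
width: 0.0575
finger_force: 0.0
[0.37556953 0.30779541 0.20569492] [[-1.    -0.005  0.001]
 [-0.005  1.     0.   ]
 [-0.001  0.    -1.   ]] [-0.524 -0.9    0.077]
```

```bash
python3 -m handwheel '[[[50,-0.06,-0.1,0,0],[50,-0.12,-0.2,0,0],[50,-0.18,-0.3,0,0],[50,-0.24,-0.4,0,0],[50,-0.3,-0.5,0,0]]]' >/dev/null
python3 -m handwheel '[[[50,-0.06,-0.1,0,0],[50,-0.12,-0.2,0,0],[50,-0.18,-0.3,0,0],[50,-0.224,-0.4,0,0],[50,-0.224,-0.4,0,0]]]'
python3 - <<'E'
from h import *
t,Rm,s=tool();print(t,Rm.round(4))
for n in("wrist","top"):
    p=eyes.get_image(n);print(n,p["xyz"])
    if n=="wrist":cv2.imwrite("pics/w.png",p["pixels"][...,::-1])
    for th,z in(("lid_grip",.134),("catch_grip",.153)):
        for r in eyes.mark_of(p,th)[:1]: print(th,r["confidence"],r["point"],px2w(p,r["point"],z=z).round(4))
    for th,z0 in(("lid",.14),("catch_grip",.153)):
        for r in eyes.regions_of(p,th)[:1]:
            c=cloud(p,r["region"]);q=c[(c[:,2]>z0)&(c[:,2]<.17)]
            if len(q)>9:
                rect=cv2.minAreaRect(q[:,:2].astype(np.float32)*1000);print(n,th,len(q),q[:,2].max().round(4),np.array(rect[0]).round(1),np.array(rect[1]).round(1),round(rect[2],1))
E
```

```text
time_s: 2.9
position: [0.5865, -0.0557, 0.2053]
ee_rot: [0.001, 0.003, 1.0, -0.001]
contact_force: [0.2, 0.3, 0.6]
width: 0.05
finger_force: 0.0
[ 0.58654895 -0.0556782   0.20532469] [[-1.      0.0052  0.0013]
 [ 0.0052  1.     -0.0021]
 [-0.0013 -0.0021 -1.    ]]
wrist [ 0.51109233 -0.05581924  0.38467403]
lid_grip 0.77 [277.9, 223.2] [[ 0.587  -0.0533  0.134 ]]
catch_grip 0.71 [433.2, 221.1] [[0.5803 0.0548 0.153 ]]
wrist lid 2296 0.1506 [586.5 -52.9] [89.  13.6] 0.3
wrist catch_grip 2385 0.1636 [585.9  66.6] [64.  16.8] 0.2
top [0.21888627 0.01026409 1.54001742]
lid_grip 0.83 [284.6, 193.8] [[ 0.5841 -0.0434  0.134 ]]
catch_grip 0.61 [248.8, 195.8] [[0.5829 0.0552 0.153 ]]
top lid 58 0.1524 [584.5 -49.9] [14.2 32.1] 89.9
top catch_grip 124 0.1692 [583.4  69.9] [60.8 15.8] 0.8
```

View pics/w.png

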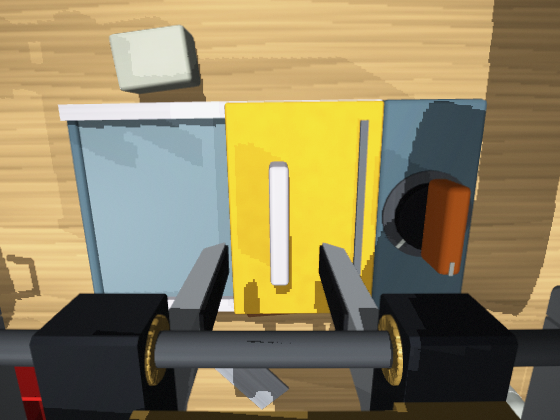

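```bash
python3 -m handwheel '[[[50,0,0.008,0.1,0],[50,0,0.008,0.2,0],[50,0,0.008,0.21,0],[10,0,0.008,0.21,0],[10,0,0.008,0.21,0]]]' 20
python3 -m handwheel '[[[8,0,0,0,0],[8,0,0,0,0],[8,0,0,0,0]]]'
python3 -m handwheel '[[[8,0,-0.005,0,0],[8,0,-0.01,0,0],[8,0,-0.01,0,0]]]'
```

```text
time_s: 3.9
position: [0.5863, -0.0475, 0.1236]
ee_rot: [0.002, -0.0, 1.0, -0.0]
contact_force: [0.4, 0.1, 0.6]
width: 0.0379
finger_force: 0.0
time_s: 4.2
position: [0.5863, -0.0519, 0.1237]
ee_rot: [0.002, -0.001, 1.0, -0.005]
contact_force: [-0.4, -8.4, 1.1]
width: 0.0136
finger_force: 20.0
time_s: 4.5
position: [0.5864, -0.0519, 0.1237]
ee_rot: [0.002, -0.0, 1.0, -0.001]
contact_force: [0.6, -1.6, 5.7]
width: 0.0136
finger_force: 20.0
```

```bash
python3 -m handwheel '[[[8,0,-0.01,0,0],[8,0,-0.02,0,0],[8,0,-0.02,0,0]]]'
python3 -m handwheel '[[[8,0,-0.005,0,0],[8,0,-0.01,0,0],[8,0,-0.01,0,0]]]'
```

```text
time_s: 4.8
position: [0.5863, -0.0562, 0.1236]
ee_rot: [0.002, -0.0, 1.0, 0.003]
contact_force: [0.6, 7.3, 8.0]
width: 0.014
finger_force: 20.0
time_s: 5.1
position: [0.5863, -0.0568, 0.1235]
ee_rot: [0.002, -0.001, 1.0, 0.006]
contact_force: [0.7, 14.6, 8.3]
width: 0.0137
finger_force: 20.0
```

```bash
python3 -m handwheel '[[[8,0,0.02,0,0],[8,0,0.035,0,0],[8,0,0.035,0,0],[50,0,0.035,0,0],[50,0,0.035,0,0]]]'
python3 -m handwheel '[[[50,0,0,0,0],[50,0,0,-0.1,0],[50,0,0,-0.17,0],[50,0,0.1,-0.17,0],[50,0,0.2,-0.17,0]]]'
python3 -m handwheel '[[[50,0,0.1,0,0],[50,0,0.1,0,0],[50,0,0.1,0,0]]]'
python3 - <<'E'
from h import *
t,Rm,s=tool();print(t,s["qpos"],s["contact_force"]); p=eyes.get_image("wrist")
for th,z0 in(("lid",.14),("catch_grip",.153)):
    for r in eyes.regions_of(p,th)[:1]:
            c=cloud(p,r["region"]);q=c[(c[:,2]>z0)&(c[:,2]<.17)]
            if len(q)>9:
                rect=cv2.minAreaRect(q[:,:2].astype(np.float32)*1000);print(th,len(q),q[:,2].max().round(4),np.array(rect[0]).round(1),np.array(rect[1]).round(1),round(rect[2],1))
print(((np.array([.586,.068,.128])-t)@Rm/.4).round(4))
E
```

```text
time_s: 5.6
position: [0.5845, -0.0487, 0.1214]
ee_rot: [-0.0, -0.0, 1.0, 0.001]
contact_force: [-0.6, -0.3, 0.3]
width: 0.0262
finger_force: 0.0
time_s: 6.1
position: [0.5855, 0.031, 0.1908]
ee_rot: [0.001, 0.001, 1.0, 0.0]
contact_force: [-0.9, 0.1, -0.5]
width: 0.0502
finger_force: 0.0
time_s: 6.4
position: [0.5841, 0.0717, 0.1889]
ee_rot: [-0.001, -0.002, 1.0, -0.0]
contact_force: [1.3, -0.6, 1.0]
width: 0.0501
finger_force: 0.0
[0.5840988  0.07171873 0.18894792] [-2.47308927e-02  2.49047139e-01  1.52472382e+00 -1.77349728e-04
  1.36892396e+00 -1.59850600e+00] [ 1.2517593  -0.58363177  0.99099309]
lid 3048 0.1504 [585.8 -52.2] [88.  14.9] 0.3
catch_grip 2321 0.1639 [585.6  67.4] [15.9 63.4] 89.7
[-0.0049 -0.0093  0.1524]
```

```bash
python3 -m handwheel '[[[50,0,-0.008,0.08,0],[50,0,-0.008,0.15,0],[12,0,-0.008,0.15,0],[12,0,-0.008,0.15,0],[12,0,-0.008,0.15,0]]]' 40
python3 -m handwheel '[[[12,0,0,0,0],[12,0,0,0,0]]]'
python3 -m handwheel '[[[12,0,0,0.01,0],[12,0,0,0.02,0],[12,0,0,0.03,0],[12,0,0,0.03,0]]]'
```

```text
time_s: 7.05
position: [0.5858, 0.0668, 0.131]
ee_rot: [0.001, 0.0, 1.0, -0.0]
contact_force: [-0.4, 0.6, 1.3]
width: 0.0295
finger_force: 0.0
time_s: 7.25
position: [0.5857, 0.0681, 0.131]
ee_rot: [0.001, -0.0, 1.0, 0.001]
contact_force: [0.6, 1.1, 2.1]
width: 0.0155
finger_force: 39.8
time_s: 7.65
position: [0.5858, 0.068, 0.1208]
ee_rot: [0.001, -0.001, 1.0, 0.0]
contact_force: [-4.6, 1.3, 14.6]
width: 0.0157
finger_force: 39.8
```

```bash
python3 -m handwheel '[[[12,0,0,0,-0.045],[12,0,0,0,-0.09],[12,0,0,0,-0.135],[12,0,0,0,-0.18],[12,0,0,0,-0.223]]]'
python3 -m handwheel '[[[12,0,0,0,0],[12,0,0,-0.015,0],[12,0,0,-0.033,0],[12,0,0,-0.033,0]]]'
python3 -c "
from h import *
t,Rm,s=tool();print(t,np.degrees(np.arctan2(Rm[1,1],Rm[0,1]))-90,s['contact_force'],s['ft_torque'])"
```

```text
time_s: 8.15
position: [0.5861, 0.0672, 0.1208]
ee_rot: [0.002, -0.346, 0.938, -0.001]
contact_force: [-3.6, -0.1, 12.4]
width: 0.0157
finger_force: 39.8
time_s: 8.55
position: [0.5858, 0.0672, 0.131]
ee_rot: [0.001, -0.344, 0.939, -0.001]
contact_force: [1.8, -1.0, -1.8]
width: 0.0157
finger_force: 39.9
[0.58584797 0.0671666  0.13102029] 40.18341577068094 [ 1.8026453  -1.00016317 -1.80388869] [ 0.05676645 -0.39477203 -0.00575952]
```

```bash
python3 -m handwheel '[[[50,0,0,0,0],[50,0,0,0,0],[50,0,0,-0.06,0.02],[50,0,0,-0.15,0.06],[50,0,0,-0.15,0.1]]]' >/dev/null
python3 -m handwheel '[[[50,0,0,0,0.04],[50,0,0,0,0.08],[50,0,0,0,0.123],[50,0,0,0,0.123]]]'
python3 - <<'E'
from h import *
t,Rm,s=tool();p=eyes.get_image("wrist")
for th,z0 in(("catch_grip",.153),):
    for r in eyes.regions_of(p,th)[:1]:
            c=cloud(p,r["region"]);q=c[(c[:,2]>z0)&(c[:,2]<.17)]
            if len(q)>9:
                rect=cv2.minAreaRect(q[:,:2].astype(np.float32)*1000);print(th,len(q),np.percentile(q[:,2],90).round(4),np.array(rect[0]).round(1),np.array(rect[1]).round(1),round(rect[2],1))
print(t,Rm.round(3),((np.array([.586,-.052,.1225])-t)@Rm/.4).round(4))
E
```

```text
time_s: 9.45
position: [0.584, 0.0676, 0.1901]
ee_rot: [-0.001, -0.001, 1.0, 0.0]
contact_force: [-0.5, -0.4, 0.9]
width: 0.0497
finger_force: 0.0
catch_grip 2369 0.1618 [585.7  66.9] [62.9 16.4] 40.8
[0.58401857 0.0675957  0.19014532] [[-1.    -0.001 -0.002]
 [-0.001  1.     0.   ]
 [ 0.002  0.    -1.   ]] [-0.0049 -0.299   0.1691]
```

Catch is at +0.71 rad and sprung up. Trying the lid again.

```bash
python3 -m handwheel '[[[50,0,-0.1,0,0],[50,0,-0.2,0,0],[50,0,-0.3,0,0],[50,0,-0.3,0.09,0],[50,0,-0.3,0.169,0]]]' 20
python3 -m handwheel '[[[8,0,0,0,0],[8,0,0,0,0],[8,0,0,0,0],[8,0,0,0,0],[8,0,0,0,0]]]'
python3 -m handwheel '[[[8,0,-0.01,0,0],[8,0,-0.02,0,0],[8,0,-0.03,0,0],[8,0,-0.03,0,0]]]'
```

```text
time_s: 10.05
position: [0.5855, -0.0543, 0.1232]
ee_rot: [0.001, -0.0, 1.0, -0.0]
contact_force: [0.4, 0.6, -0.1]
width: 0.05
finger_force: 0.0
time_s: 10.55
position: [0.586, -0.0523, 0.1249]
ee_rot: [0.002, -0.001, 1.0, -0.0]
contact_force: [0.0, -1.9, 6.0]
width: 0.0139
finger_force: 19.9
time_s: 10.95
position: [0.5861, -0.0654, 0.1249]
ee_rot: [0.002, -0.0, 1.0, -0.001]
contact_force: [-1.2, -0.6, 6.1]
width: 0.014
finger_force: 20.0
```

```bash
python3 -m handwheel '[[[8,0,-0.04,0,0],[8,0,-0.08,0,0],[8,0,-0.12,0,0],[8,0,-0.16,0,0],[8,0,-0.16,0,0]]]'
python3 -m handwheel '[[[8,0,-0.04,0,0],[8,0,-0.08,0,0],[8,0,-0.098,0,0],[8,0,-0.102,0,0],[8,0,-0.102,0,0]]]'
```

```text
time_s: 11.45
position: [0.5866, -0.1317, 0.1249]
ee_rot: [0.002, 0.001, 1.0, -0.002]
contact_force: [2.0, -2.4, 4.7]
width: 0.014
finger_force: 20.0
time_s: 11.95
position: [0.5869, -0.1669, 0.1249]
ee_rot: [0.002, -0.001, 1.0, 0.002]
contact_force: [3.2, 7.8, 7.5]
width: 0.0141
finger_force: 20.0
```

```bash
python3 -m handwheel '[[[8,0,-0.006,0,0],[8,0,-0.006,0,0]]]'
python3 -m handwheel '[[[50,0,0.004,0,0],[50,0,0.004,0,0],[50,0,0.004,0,0],[50,0,0.004,-0.1,0],[50,0,0.004,-0.2,0]]]'
python3 -m handwheel '[[[50,0,0,-0.05,0],[50,0,0,-0.05,0],[50,0,0,-0.05,0]]]'
python3 - <<'E'
from h import *
t,Rm,s=tool();p=eyes.get_image("wrist");cv2.imwrite("pics/end.png",p["pixels"][...,::-1])
for th,z0 in(("lid",.14),("catch_grip",.153)):
    for r in eyes.regions_of(p,th)[:1]:
            c=cloud(p,r["region"]);q=c[(c[:,2]>z0)&(c[:,2]<.17)]
            if len(q)>9:
                rect=cv2.minAreaRect(q[:,:2].astype(np.float32)*1000);print(th,len(q),np.percentile(q[:,2],90).round(4),np.array(rect[0]).round(1),np.array(rect[1]).round(1),round(rect[2],1))
E
```

```text
time_s: 12.15
position: [0.5869, -0.1669, 0.1248]
ee_rot: [0.002, -0.001, 1.0, 0.004]
contact_force: [2.4, 11.8, 9.4]
width: 0.0141
finger_force: 20.0
time_s: 12.65
position: [0.5827, -0.1699, 0.2011]
ee_rot: [-0.003, 0.0, 1.0, 0.001]
contact_force: [1.3, -1.0, 0.4]
width: 0.0489
finger_force: 0.0
time_s: 12.95
position: [0.5842, -0.1703, 0.2221]
ee_rot: [-0.001, -0.0, 1.0, 0.0]
contact_force: [-0.6, 0.6, -0.9]
width: 0.0497
finger_force: 0.0
lid 2012 0.1488 [ 587.8 -167.7] [13.8 89.6] 89.8
```

View pics/end.png

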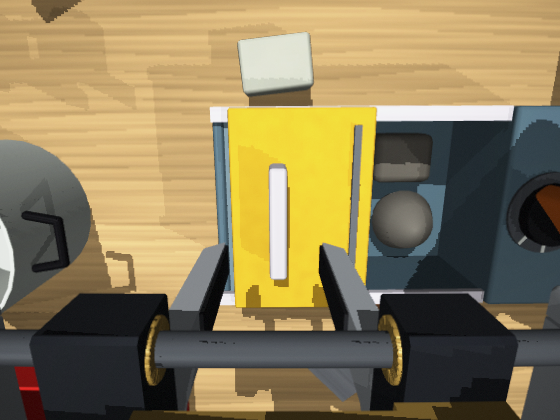

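The picture shows the lid's fin at about (278, 222), with the box open from column 375 to 485. The lid has moved 115 mm to its stop. The catch at (545, 215) is turned, and it was sprung up when last measured. The tub is untouched at the left edge.

```bash
python3 -c "
from h import *
print(workorder.hand_in())"
```

```text
the job is handed in; nothing more can be done
None
```

The lid is slid fully open (115 mm, to its stop), the catch was measured sprung up in the +0.70 notch before the final pull, the arm stayed clear of the figure and the tub, and the job is handed in at about 13 s.

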